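# Centre the weighing bottle on the scale and tare

## Task

The tall little amber bottle with the steel lid stands off-centre on the small round pan of the scale and tips easily. With light taps of the fingertips, low down, nudge it to the middle of the pan so that it stands upright inside the blue ring with a gap all round, never gripping, lifting or toppling it; then, with the fingers off the bottle, press the green button on the scale fully down and let it go. Leave the paper cups, the white bottle and the brass weight where they are.

Things in the scene. Friction and masses are not known exactly. Their poses are not given: they have to be found in the camera images.
- bottle: loose weighing bottle, amber glass with steel lid, 68 mm tall, round about its z axis, about 0.11 kg and top-heavy. Origin: centre of its underside, z up. Flat foot of radius 13 mm; widest low down, radius 17 mm from 5 to 11 mm above the underside; above that radius 15 mm up to 50 mm, lid radius 15.5 mm from 50 to 57 mm, lid knob radius 7 mm up to 68 mm. It tips if pushed high up, and slides if pushed within about 12 mm of its underside.
- pan: fixed round steel pan, radius 42 mm, 6 mm thick, on a stem of radius 12 mm above the scale's housing. Origin: on the pan's axis at table level; the flat upper face, on which the bottle stands, is 75 mm above it. A painted blue ring, inner radius 25 mm, outer 28 mm, marks the middle. Its x and y axes point anywhere and mean nothing.
- scale: white laboratory scale fixed to the table. Origin: on the pan's axis at table level, x away from the button panel. Housing from x = -145 to +75 mm, 170 mm wide in y, top 40 mm above the table (35 mm below the pan's upper face).
- tare_button_top (a point): centre of the top of the round green push button (radius 14 mm, in a black surround) on the scale's panel, 105 mm to -x and 45 mm to -y of the pan's axis in the scale's frame; it is pressed straight down, and its top stays below the pan.
- tare_button (a joint): travel of the green button in m: 0 released, 0.006 fully down; a spring of about 4 N at full travel brings it back.
- cups: bystander: loose stack of white paper cups, 86 mm tall, radius 37 mm; origin at the centre of its underside.
- squirt: bystander: loose white plastic bottle with a blue label, 150 mm tall, radius 30 mm; origin at the centre of its underside.
- weight: bystander: loose brass weight with a knob, 43 mm tall, radius 16 mm; origin at the centre of its underside.
Not all that is in view belongs to the job. Several things have the shape of the bottle; the one meant has the colours described above.

How it is judged:
By the outcome, as a careful person would: the job done as asked, in the order asked, and still so for the second after the job is handed in, with the robot touching nothing.
It also fails if it takes over 64 s, if anything falls off the work surface, if the arm or the gripper's body presses on something with over 40 N, if the wrist force passes 120 N, or if a joint passes its speed limit or range.

## Robot

A 6-joint arm with a two-finger parallel gripper is mounted at the origin on the work surface. World frame = base frame: x ahead of the robot, y to its left, z up, the work surface at z = 0. Lengths are in m, angles in rad, forces in N, time in s.
With the tool pointing down it reaches from about 0.35 to 0.775 m from the base axis. Payload 7.3 kg.
Tool frame: the origin (TCP) lies midway between the tips of the shut fingers; the grasp point (between the pads) lies robot.grasp_offset behind it (robot.grasp_offset is the distance from the TCP to the grasp point, in m); z points along the fingers, x is the direction in which the jaws open and shut, and the axes are right-handed (so a half turn about z gives the same grasp; the last joint's range is limited). The gripper opens to 92 mm and grips with 3 to 60 N. Pads are 19 mm wide; open, the fingers measure 130 mm over their backs; the gripper's body (75 mm by 190 mm) begins 47 mm behind the grasp point.
Start: joints at [-1.311, 0.342, 1.524, -0, 1.275, -0.146], TCP at [0.207, -0.482, 0.227] pointing down, gripper open.
Joint ranges: [-2.53, 2.53], [-0.77, 2.02], [0.04, 2.7], [-1, 4.14], [0.28, 2.66], [-3.11, 3.11]. Speed limits (rad/s): [2.57, 2.57, 3.14, 3.14, 3.14, 3.14].

## Interface

Orientations are given as [roll, pitch, yaw] about the fixed x, y, z axes, in that order (R = Rz(yaw) Ry(pitch) Rx(roll)).
In Python, from cell import robot gives the robot as it stands. The module is installed in compiled form; this text tells all that it offers.
- The arm moves only by the tool move_arm, never from a script. Its argument "increments" is a list of rows, each a list of 7 numbers: the finger opening in mm, from 0 to 91.8, then the shift along the tool's x, y, z in mm, then the turn, a rotation vector about the tool's x, y, z in rad. A call has 1 to 12 rows; each row shifts and turns the pose as measured when the row begins, along the tool's axes as they then stand; what a row does not reach is not made up. A row lasts 1/8 s, in which the tool goes at most 62.5 mm and 10.7 degrees, less where a joint would pass 70% of its speed; a pose out of reach is approached as far as the arm can. A call is refused whole if a number of a shift passes 62.5 or a number of a turn 0.188, either way. A call with a gripper value outside its range is refused whole. The fingers move at their own pace and stop on an object; "newtons" is the grip in N (left out, the last holds). Time passes only in rows, so rows that do not move let the fingers close. It gives the time, the measured TCP pose, the force and the opening at its end, in the units of the state.
- robot.observe(): the state, without advancing time (a new reading comes with each control period).
- robot.read_camera(name): name is "side" or "top"; returns a dict with "img" (420x560x3 uint8, red, green, blue), "fx", "fy", "cx", "cy" (pixels), "T" (4x4, takes a point from camera to world coordinates). Camera axes: x right, y down, z forward; pixel columns grow to the right and rows downward; lengths in m; the calibration is good to about 2 mm. A picture is of the moment at which its call begins. There is no depth.
- robot.hand_in(): hands the job in, once; it reports no verdict.
Trained networks look in the newest picture that a camera, given by its name, has taken for a name from the list of things; names that differ only in an ending like _2 or _b are one class to them, and where a whole thing is asked for, a point or a joint stands for the part that bears it (a point fixed in the world has none). Each returns a list of dicts, best first, with "conf" (0 to 1); they miss things now and then, are a little off and sometimes report something else, mostly with a low value. They report only what shows in the picture. A call takes as long as a camera call. They do not tell look-alikes from the thing itself.
- robot.look_for(thing, camera): "rect" ([left, top, width, height] in pixels, round what is visible of it).
The state is a dict: "time": time; "qpos": joint angles; "qvel": joint speeds; "joint_efforts": joint torques, N m; "tool_pos": TCP position; "tool_rot": TCP orientation; "contact_force": force on the tool from outside, world axes, zero at the start; "torque": the same for the moment, N m; "opening": finger opening in m.
Only numpy, scipy, OpenCV 4.12 (cv2) and the standard library are available. Lean on these libraries where they do the work, as an engineer would, in place of code of your own. Each camera call takes 0.05 s, during which the arm holds its last target.

## Working session

There is one attempt and no reset: what is moved stays moved. The work goes in short steps, Python scripts to look and compute and a tool call to move; the robot and the scene stay as the last step left them, time stands still between calls to the robot, and variables do not carry over. Pictures are saved under pics/ and viewed, and the job is handed in when it is done.

Besides the shell and the picture viewer there is one more tool, called after "Emit:" by a JSON object that holds its "fn" and its "kwargs", one argument or row to a line. move_arm: Moves the arm, as the interface text tells. Its arguments: {"type":"object","properties":{"increments":{"type":"array"},"newtons":{"type":"number"}},"required":["increments"]}

```bash
mkdir -p pics
python3 - <<'E'
from cell import robot
import cv2
for c in ("side","top"):
    r=robot.read_camera(c); cv2.imwrite(f"pics/{c}0.png",r["img"][:,:,::-1])
    print(c,r["fx"],r["fy"],r["cx"],r["cy"],r["T"].round(4).tolist() if hasattr(r["T"],"round") else r["T"])
    for t in ("bottle","pan","scale","tare_button_top","cups","squirt","weight"):
        print(t,[(d["rect"],round(d["conf"],2)) for d in robot.look_for(t,c)])
s=robot.observe();print(s)
E
```

```text
side 520.8473778642557 520.8473778642557 287.4826916885761 208.7327507821343 [[-0.9476, -0.1994, 0.2497, 0.3283], [-0.3195, 0.6098, -0.7253, 0.8187], [-0.0076, -0.7671, -0.6415, 0.7641], [0.0, 0.0, 0.0, 1.0]]
bottle [([290.7, 158.8, 16.5, 28.8], 0.95), ([220.7, 179.9, 17.0, 27.5], 0.86)]
pan [([281.0, 170.8, 34.5, 22.3], 0.66)]
scale [([249.3, 166.7, 125.8, 77.6], 0.67)]
tare_button_top [([343.7, 183.8, 14.9, 7.4], 0.55)]
cups [([190.0, 206.4, 39.7, 49.7], 0.65)]
squirt [([309.4, 99.7, 23.2, 61.1], 0.62)]
weight [([287.6, 247.3, 14.1, 21.6], 0.68)]
top 472.3692697341492 472.3692697341492 284.25504497135205 210.42430659494795 [[0.0043, -0.9911, 0.1327, 0.4772], [-1.0, -0.0038, 0.0039, 0.0297], [-0.0034, -0.1327, -0.9911, 1.0501], [0.0, 0.0, 0.0, 1.0]]
bottle [([315.9, 204.7, 15.6, 20.2], 0.75), ([292.1, 138.2, 18.0, 19.2], 0.73), ([340.8, 259.7, 11.0, 9.6], 0.51)]
pan [([316.9, 190.6, 39.4, 39.8], 0.65)]
scale [([280.0, 175.4, 94.6, 110.8], 0.81)]
tare_button_top [([339.0, 259.1, 12.4, 13.9], 0.44)]
cups []
squirt [([410.9, 194.6, 44.1, 34.1], 0.66)]
weight [([238.4, 230.9, 17.0, 13.8], 0.44)]
{'time': 0.8, 'qpos': array([-1.31102161e+00,  3.41991803e-01,  1.52406225e+00, -6.30819702e-06,
        1.27543016e+00, -1.45992065e-01]), 'qvel': array([ 0.00105823,  0.00172997,  0.00045466, -0.00097712, -0.00105608,
       -0.0002641 ]), 'joint_efforts': array([ 8.68895586e-04, -4.31086814e+01, -2.44465435e+01,  7.18430243e-02,
        4.82053799e-02,  7.78258993e-06]), 'tool_pos': array([ 0.20725924, -0.48238653,  0.22675797]), 'tool_rot': array([ 3.14157091e+00, -1.06411463e-04, -1.16502771e+00]), 'contact_force': array([-0.2260725 ,  0.56787976,  0.06233537]), 'torque': array([ 0.04732484,  0.01694757, -0.05116801]), 'opening': 0.09197452833952816}
```

Run:
```python
import cv2
a=cv2.imread("pics/top0.png")[120:320,180:480]; cv2.imwrite("pics/top0c.png",cv2.resize(a,None,fx=2.66,fy=2.66,interpolation=cv2.INTER_CUBIC))
a=cv2.imread("pics/side0.png")[90:290,160:420]; cv2.imwrite("pics/side0c.png",cv2.resize(a,None,fx=3,fy=3,interpolation=cv2.INTER_CUBIC))
```

```text
(no output)
```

View pics/top0c.png

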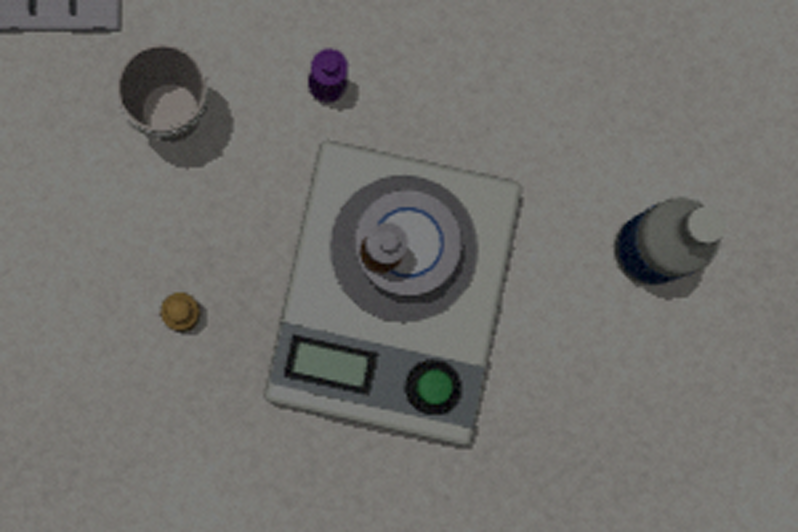

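View pics/side0c.png

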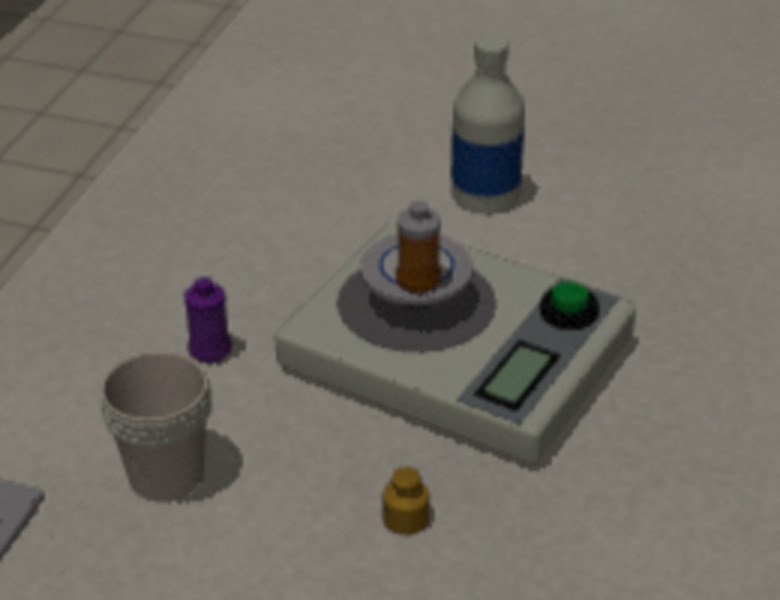

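View pics/top0.png

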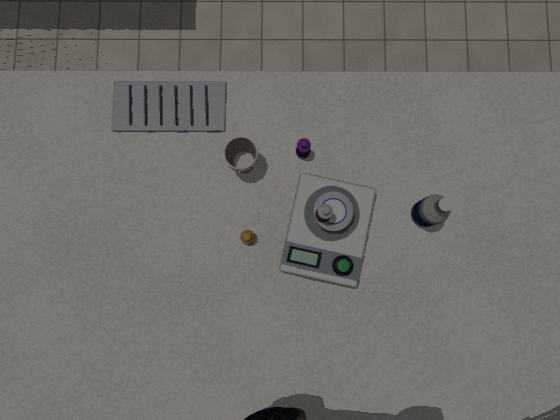

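```bash
cat > h.py <<'E'
import numpy as np, cv2
from scipy.optimize import minimize, least_squares
from cell import robot
S=4
def proj(r,P):
    T=np.array(r["T"]);c=(np.asarray(P)-T[:3,3])@T[:3,:3]
    return np.c_[r["fx"]*c[:,0]/c[:,2]+r["cx"],r["fy"]*c[:,1]/c[:,2]+r["cy"]]
def back(r,uv,z):
    T=np.array(r["T"]);uv=np.atleast_2d(uv).astype(float)
    d=np.c_[(uv[:,0]-r["cx"])/r["fx"],(uv[:,1]-r["cy"])/r["fy"],np.ones(len(uv))]@T[:3,:3].T
    return T[:3,3]+d*((z-T[2,3])/d[:,2])[:,None]
a=np.linspace(0,2*np.pi,48,endpoint=False)
def circ(x,y,z,R): return np.c_[x+R*np.cos(a),y+R*np.sin(a),np.full(48,z)]
def hull(r,m,x,y,secs,val):
    P=np.vstack([circ(x,y,z,R) for z,R in secs])
    h=cv2.convexHull(((proj(r,P)+.5)*S*16).astype(np.float32))
    cv2.fillConvexPoly(m,np.round(h).astype(np.int32),val,shift=4)
def amber_model(r,x,y,z0=.075,box=None):
    m=np.zeros((420*S,560*S),np.uint8)
    hull(r,m,x,y,[(z0,.013),(z0+.005,.017),(z0+.011,.017)],255)
    hull(r,m,x,y,[(z0+.011,.015),(z0+.05,.015)],255)
    hull(r,m,x,y,[(z0+.05,.0155),(z0+.057,.0155)],0)
    hull(r,m,x,y,[(z0+.057,.007),(z0+.068,.007)],0)
    return cv2.resize(m,(560,420),interpolation=cv2.INTER_AREA)/255.
def amber_mask(img):
    f=img.astype(float);R,G,B=f[...,0],f[...,1],f[...,2]
    return R,G,B
def ring(r,guess):
    f=r["img"].astype(float); w=f[...,2]-(f[...,0]+f[...,1])/2
    v,u=np.mgrid[0:420,0:560]
    P=back(r,np.c_[u.ravel(),v.ravel()],.075)
    d=np.hypot(P[:,0]-guess[0],P[:,1]-guess[1])
    ok=(d<.038)&(w.ravel()>12)
    Q=P[ok][:,:2];W=np.sqrt(w.ravel()[ok])
    s=least_squares(lambda p:W*(np.hypot(Q[:,0]-p[0],Q[:,1]-p[1])-.0265),guess,loss="soft_l1",f_scale=.005)
    return s.x,ok.sum(),np.std(np.hypot(Q[:,0]-s.x[0],Q[:,1]-s.x[1]))
def amber(r,guess):
    f=r["img"].astype(float); w=f[...,0]-f[...,2]
    c=proj(r,[[*guess,.1]])[0]; u0,v0=int(c[0]),int(c[1])
    sl=(slice(v0-30,v0+30),slice(u0-30,u0+30))
    w=np.clip((w-15)/35,0,1)[sl]
    cost=lambda p:((amber_model(r,*(p/1000))[sl]-w)**2).sum()
    g=np.array(guess)*1000
    best=min(((cost(g+[i,j]),i,j) for i in range(-16,17,4) for j in range(-16,17,4)))
    s=minimize(cost,g+best[1:],method="Nelder-Mead",options=dict(initial_simplex=g+np.array(best[1:])+np.array([[0,0],[3,0],[0,3]]),xatol=.05,fatol=.01))
    return s.x/1000,s.fun,w.sum()
def look(tag,pan=None,show=True):
    for c in ("top","side"):
        r=robot.read_camera(c); cv2.imwrite(f"pics/{c}{tag}.png",r["img"][:,:,::-1])
        g=pan
        if g is None:
            d=robot.look_for("pan",c)[0]["rect"]; g=back(r,[d[0]+d[2]/2,d[1]+d[3]/2],.075)[0,:2]
        p,n,sd=ring(r,g)
        b,co,ws=amber(r,p)
        print(c,"pan0",np.round(g,4),"ring",np.round(p,4),n,round(sd,4),"bottle",np.round(b,4),"cost",round(co,1),round(ws,1),"off mm",np.round((b-p)*1000,1))
        im=r["img"][:,:,::-1].copy()
        q=np.round(proj(r,[[*p,.09]])[0]).astype(int)
        z=6;im=cv2.resize(im[q[1]-45:q[1]+45,q[0]-60:q[0]+60],None,fx=z,fy=z,interpolation=cv2.INTER_CUBIC)
        def dr(P,col): cv2.polylines(im,[np.round((proj(r,P)-(q-[60,45])+.5)*z).astype(int)],True,col,1)
        dr(circ(*p,.075,.042),(0,0,255));dr(circ(*p,.075,.0265),(0,255,0))
        dr(circ(*b,.084,.017),(0,255,255));dr(circ(*b,.132,.0155),(255,255,0))
        cv2.imwrite(f"pics/{c}{tag}z.png",im)
E
python3 - <<'E'
from h import *
look("1")
r=robot.read_camera("top")
f=r["img"].astype(int); g=(f[...,1]-f[...,0]>40)&(f[...,1]-f[...,2]>40)
n,l,st,ce=cv2.connectedComponentsWithStats(g.astype(np.uint8))
for i in range(1,n):
    if st[i,4]>20: print(ce[i],st[i],back(r,ce[i],.05))
r=robot.read_camera("side")
f=r["img"].astype(int); g=(f[...,1]-f[...,0]>40)&(f[...,1]-f[...,2]>40)
n,l,st,ce=cv2.connectedComponentsWithStats(g.astype(np.uint8))
for i in range(1,n):
    if st[i,4]>20: print(ce[i],st[i],back(r,ce[i],.05))
E
```

```text
top pan0 [ 0.6063 -0.072 ] ring [ 0.6077 -0.0679] 109 0.0011 bottle [ 0.5998 -0.0457] cost 44.3 6.6 off mm [-7.9 22.2]
side pan0 [ 0.6013 -0.0579] ring [ 0.6076 -0.0697] 39 0.0011 bottle [ 0.6008 -0.0504] cost 30.2 198.5 off mm [-6.8 19.3]
[349.68852459 187.37704918] [345 184  11   8  61] [[ 0.49748899 -0.1028789   0.05      ]]
```

View pics/top1z.png

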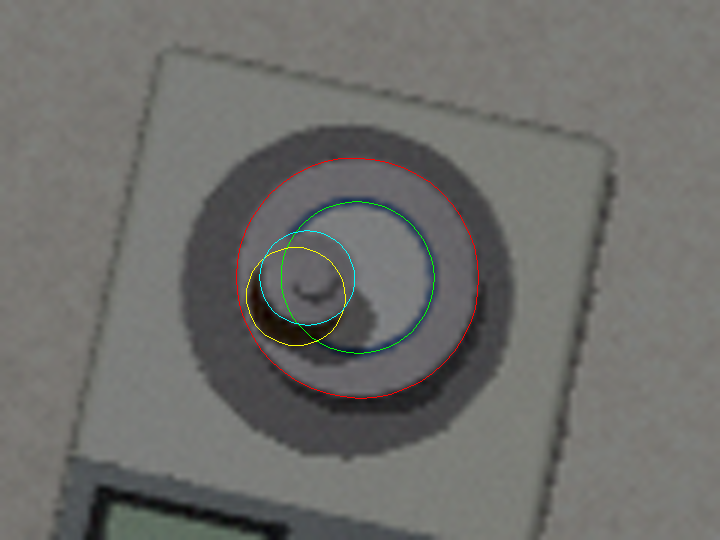

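View pics/side1z.png

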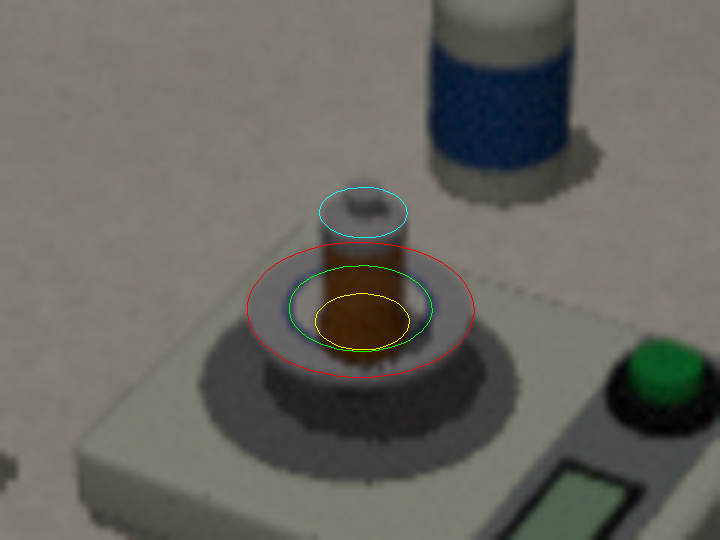

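Run:
```python
import cv2
a=cv2.imread("pics/top1.png")[:,:,::-1]
print(a[206:226:2,316:334:2].tolist())
print("green",a[265,344],a[263,340])
```

```text
[[[111, 109, 111], [105, 104, 109], [101, 99, 103], [99, 98, 101], [95, 94, 96], [93, 94, 96], [92, 90, 94], [98, 97, 99], [121, 124, 124]], [[106, 104, 110], [105, 103, 107], [104, 103, 105], [103, 103, 106], [104, 103, 105], [107, 104, 108], [99, 98, 101], [95, 91, 96], [101, 101, 103]], [[71, 62, 56], [107, 107, 108], [109, 108, 112], [106, 104, 109], [100, 98, 103], [101, 100, 104], [99, 98, 102], [91, 90, 94], [96, 95, 96]], [[44, 31, 19], [108, 106, 110], [110, 110, 112], [96, 94, 98], [101, 100, 105], [106, 105, 109], [92, 90, 95], [68, 65, 67], [99, 96, 99]], [[31, 8, 2], [82, 79, 82], [106, 104, 108], [106, 104, 108], [63, 62, 65], [52, 53, 56], [61, 60, 63], [94, 91, 97], [85, 84, 86]], [[34, 19, 4], [31, 19, 13], [99, 99, 101], [98, 98, 101], [99, 97, 102], [99, 98, 100], [94, 93, 96], [87, 84, 88], [73, 73, 73]], [[46, 39, 38], [25, 17, 7], [30, 24, 16], [57, 55, 55], [93, 94, 96], [92, 90, 93], [55, 52, 50], [58, 46, 40], [77, 74, 75]], [[92, 91, 94], [44, 35, 23], [29, 21, 14], [28, 17, 8], [28, 21, 17], [26, 18, 6], [40, 35, 29], [78, 77, 76], [74, 73, 72]], [[75, 73, 76], [106, 103, 107], [62, 59, 62], [40, 35, 30], [45, 39, 33], [49, 51, 57], [12, 27, 48], [58, 60, 66], [74, 74, 76]], [[74, 72, 75], [59, 57, 62], [105, 104, 107], [107, 105, 110], [63, 63, 65], [55, 55, 57], [58, 59, 61], [56, 54, 60], [44, 50, 56]]]
green [41 88 53] [44 92 57]
```

```bash
python3 - <<'E'
s=open('h.py').read()
s=s.replace('f=r["img"].astype(float); w=f[...,0]-f[...,2]\n','f=cv2.GaussianBlur(r["img"],(3,3),.6).astype(float); w=(f[...,0]-f[...,2])/(f[...,0]+f[...,2]+5)\n').replace("np.clip((w-15)/35,0,1)","np.clip((w-.1)/.25,0,1)")
open('h.py','w').write(s)
E
python3 - <<'E'
from h import *
look("2",np.array([.607,-.0685]))
for c in ("top","side"):
    r=robot.read_camera(c)
    f=r["img"].astype(int); g=(f[...,1]-f[...,0]>30)&(f[...,1]-f[...,2]>20)
    n,l,st,ce=cv2.connectedComponentsWithStats(g.astype(np.uint8))
    for i in range(1,n):
        if st[i,4]>20: print(ce[i],st[i],back(r,ce[i],.05))
E
```

```text
top pan0 [ 0.607  -0.0685] ring [ 0.6077 -0.0679] 106 0.0011 bottle [ 0.6004 -0.0468] cost 16.6 34.2 off mm [-7.3 21.1]
side pan0 [ 0.607  -0.0685] ring [ 0.6078 -0.0702] 42 0.0011 bottle [ 0.6007 -0.0501] cost 13.4 231.9 off mm [-7.1 20.2]
[343.03731343 265.04477612] [337 259  13  13 134] [[ 0.49569253 -0.09037226  0.05      ]]
[349.49019608 188.3627451 ] [344 184  12  10 102] [[ 0.49706945 -0.09921115  0.05      ]]
```

View pics/top2z.png

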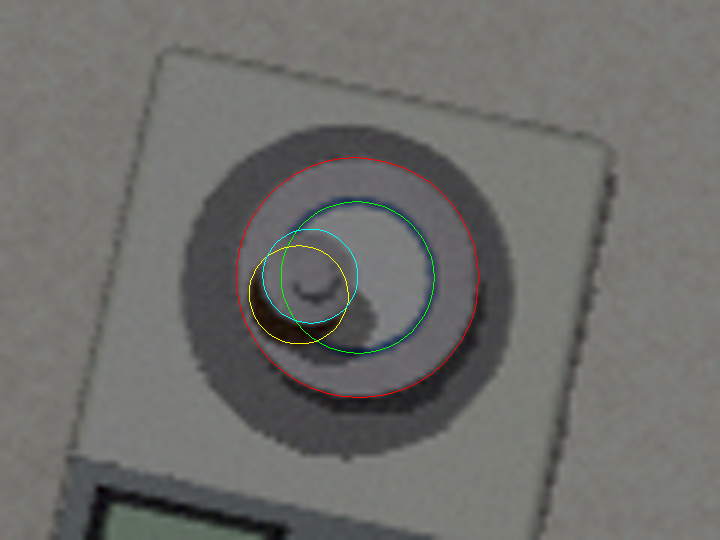

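View pics/side2z.png

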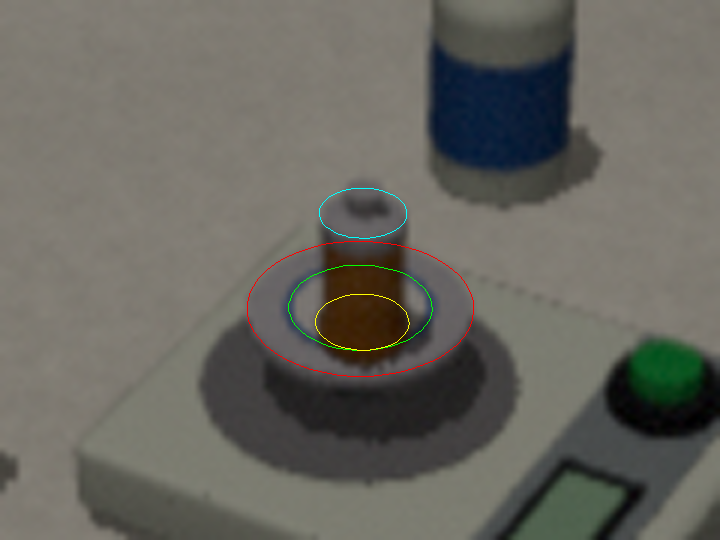

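```bash
cat > p.py <<'E'
import numpy as np
from scipy.spatial.transform import Rotation as Ro
from cell import robot
def plan(pos,rpy,n=None,open_=None):
    s=robot.observe();p=np.array(s["tool_pos"]);R=Ro.from_euler("xyz",s["tool_rot"])
    G=Ro.from_euler("xyz",rpy);d=np.array(pos)-p;w=(R.inv()*G).as_rotvec()
    m=max(np.linalg.norm(d)/.055,np.linalg.norm(w)/.16)
    n=n or max(1,int(np.ceil(m)))
    print("rows",n,"t",round(s["time"],2))
    for i in range(n):
        Ri=R*Ro.from_rotvec(w*i/n)
        print(np.round(np.r_[Ri.inv().apply(d/n)*1000],1).tolist(),np.round(w/n,3).tolist())
def rpy(psi,phi): return (Ro.from_euler("z",psi)*Ro.from_euler("x",np.pi)*Ro.from_rotvec([phi,0,0])).as_euler("xyz")
E
python3 - <<'E'
from p import *
print(robot.grasp_offset)
d=np.array([.33,-.944]);b=np.array([.6005,-.0485]);q=b-.064*d
print(q,rpy(.336,-.35))
plan([*q,.20],rpy(.336,-.35))
E
```

```text
0.0188
[0.57938  0.011916] [2.79159265 0.         0.336     ]
rows 12 t 1.3
[-25.6, -44.8, 2.2] [-0.023, 0.022, -0.124]
[-19.9, -47.6, 0.6] [-0.023, 0.022, -0.124]
[-13.9, -49.7, -0.9] [-0.023, 0.022, -0.124]
[-7.6, -51.0, -2.3] [-0.023, 0.022, -0.124]
[-1.2, -51.5, -3.6] [-0.023, 0.022, -0.124]
[5.2, -51.1, -4.7] [-0.023, 0.022, -0.124]
[11.6, -50.0, -5.7] [-0.023, 0.022, -0.124]
[17.8, -48.0, -6.6] [-0.023, 0.022, -0.124]
[23.7, -45.2, -7.2] [-0.023, 0.022, -0.124]
[29.3, -41.8, -7.7] [-0.023, 0.022, -0.124]
[34.4, -37.7, -7.9] [-0.023, 0.022, -0.124]
[38.9, -32.9, -7.9] [-0.023, 0.022, -0.124]
```

Emit:
{"fn": "move_arm", "kwargs": {
  "increments": [
    [14, -25.6, -44.8, 2.2, -0.023, 0.022, -0.124],
    [14, -19.9, -47.6, 0.6, -0.023, 0.022, -0.124],
    [14, -13.9, -49.7, -0.9, -0.023, 0.022, -0.124],
    [14, -7.6, -51, -2.3, -0.023, 0.022, -0.124],
    [14, -1.2, -51.5, -3.6, -0.023, 0.022, -0.124],
    [14, 5.2, -51.1, -4.7, -0.023, 0.022, -0.124],
    [14, 11.6, -50, -5.7, -0.023, 0.022, -0.124],
    [14, 17.8, -48, -6.6, -0.023, 0.022, -0.124],
    [14, 23.7, -45.2, -7.2, -0.023, 0.022, -0.124],
    [14, 29.3, -41.8, -7.7, -0.023, 0.022, -0.124],
    [14, 34.4, -37.7, -7.9, -0.023, 0.022, -0.124],
    [14, 38.9, -32.9, -7.9, -0.023, 0.022, -0.124]
  ]
}}

```text
time: 2.8
tool_pos: [0.58, 0.0313, 0.199]
tool_rot: [2.778, -0.001, 0.382]
contact_force: [0.5, -0.7, 0.1]
opening: 0.0143
```

Run:
```python
from p import *
s=robot.observe();print(s["time"],s["tool_pos"],s["tool_rot"],s["opening"],s["contact_force"])
d=np.array([.33,-.944]);b=np.array([.6005,-.0485]);q=b-.064*d
plan([*q,.10],rpy(.336,-.35))
```

```text
2.8 [0.58000093 0.03130972 0.19902261] [ 2.77825976e+00 -1.10273591e-03  3.81778296e-01] 0.014291488278320726 [ 0.47076684 -0.66290084  0.13878587]
rows 2 t 2.8
[-4.0, -9.3, 49.4] [0.007, -0.009, 0.021]
[-3.7, -8.9, 49.5] [0.007, -0.009, 0.021]
```

Emit:
{"fn": "move_arm", "kwargs": {
  "increments": [
    [14, 0, 0, 0, 0, 0, 0],
    [14, -2, -5, 25, 0.004, -0.004, 0.01],
    [14, -2, -5, 25, 0.004, -0.004, 0.01],
    [14, -2, -5, 25, 0.004, -0.004, 0.01],
    [14, 0, 0, 0, 0, 0, 0]
  ]
}}

```text
time: 3.42
tool_pos: [0.5786, 0.0181, 0.1216]
tool_rot: [2.791, -0.0, 0.348]
contact_force: [-0.1, 0.0, 0.4]
opening: 0.0142
```

Run:
```python
from p import *
from h import look
look("3",np.array([.6077,-.069]))
d=np.array([.33,-.944]);b=np.array([.6005,-.0485]);q=b-.050*d
plan([*q,.080],rpy(.336,-.35),4)
```

```text
top pan0 [ 0.6077 -0.069 ] ring [ 0.6077 -0.0679] 111 0.0011 bottle [ 0.6003 -0.0466] cost 17.7 33.1 off mm [-7.4 21.3]
side pan0 [ 0.6077 -0.069 ] ring [ 0.6077 -0.069 ] 0 nan bottle [ 0.6014 -0.0522] cost 180.5 254.0 off mm [-6.3 16.8]
rows 4 t 3.52
[-0.9, 0.9, 12.0] [0.0, -0.002, 0.003]
[-0.9, 0.9, 12.0] [0.0, -0.002, 0.003]
[-0.8, 0.9, 12.0] [0.0, -0.002, 0.003]
[-0.8, 0.9, 12.0] [0.0, -0.002, 0.003]
  ret = _var(a, axis=axis, dtype=dtype, out=out, ddof=ddof,
  arrmean = um.true_divide(arrmean, div, out=arrmean,
  ret = ret.dtype.type(ret / rcount)
```

View pics/top3z.png

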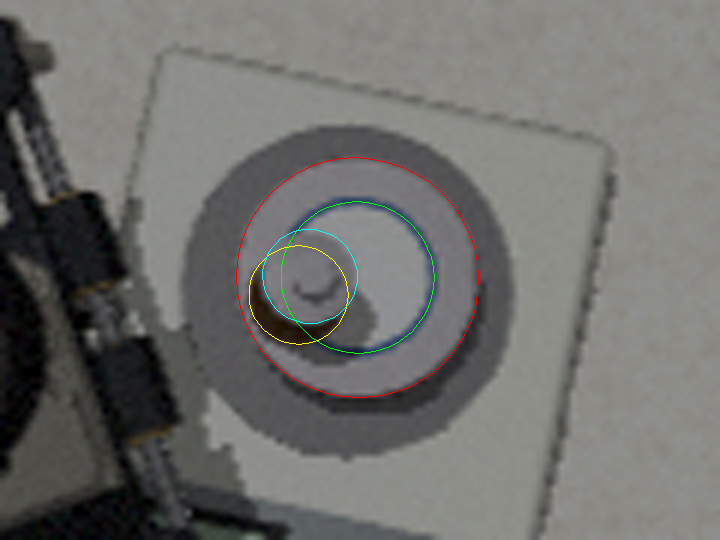

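View pics/side3.png

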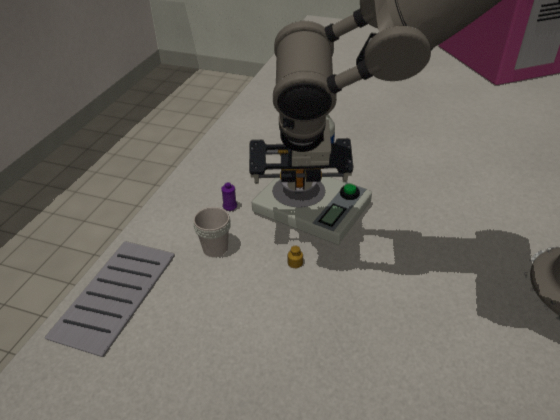

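Emit:
{"fn": "move_arm", "kwargs": {
  "increments": [
    [14, -0.9, 0.9, 12, 0, -0.002, 0.003],
    [14, -0.9, 0.9, 12, 0, -0.002, 0.003],
    [14, -0.8, 0.9, 10, 0, -0.002, 0.003],
    [14, 0, 0, 2, 0, 0, 0.003],
    [14, 0, 0, 0, 0, 0, 0]
  ]
}}

```text
time: 4.15
tool_pos: [0.5845, 0.0025, 0.0913]
tool_rot: [2.788, -0.007, 0.335]
contact_force: [0.8, 0.7, 0.3]
opening: 0.0143
```

Run:
```python
from p import *
s=robot.observe();print(s["tool_pos"],s["tool_rot"],s["contact_force"])
d=np.array([.33,-.944]);b=np.array([.6005,-.0485])
e=s["tool_pos"][:2]-b;print("along",e@d,"lat",e@[.944,.33])
q=b-.030*d
plan([*q,.0805],rpy(.336,-.35),4)
```

```text
[0.5844731  0.00248732 0.09126264] [ 2.78847407 -0.00721252  0.33482918] [0.76431565 0.7462892  0.26499307]
along -0.05342090532380524 lat 0.0016964191722010397
rows 4 t 4.15
[-0.4, 4.6, 4.5] [0.001, -0.002, -0.001]
[-0.4, 4.6, 4.5] [0.001, -0.002, -0.001]
[-0.4, 4.6, 4.5] [0.001, -0.002, -0.001]
[-0.4, 4.6, 4.5] [0.001, -0.002, -0.001]
```

Emit:
{"fn": "move_arm", "kwargs": {
  "increments": [
    [14, -0.5, -1.8, 5, 0.001, -0.007, 0],
    [14, -0.5, -1.5, 4, 0, 0, 0],
    [14, 0, -0.7, 2, 0, 0, 0],
    [14, 0, 0, 0, 0, 0, 0]
  ]
}}

```text
time: 4.65
tool_pos: [0.5837, 0.0026, 0.0791]
tool_rot: [2.789, -0.001, 0.333]
contact_force: [-0.1, 0.6, -0.2]
opening: 0.014
```

```bash
cat >> p.py <<'E'
def st(b=(.6005,-.0485)):
    d=np.array([.33,-.944])
    s=robot.observe();print(round(s["time"],2),s["tool_pos"].round(4),s["tool_rot"].round(3),s["contact_force"].round(2))
    e=s["tool_pos"][:2]-np.array(b);print("along",round(e@d*1000,1),"lat",round(e@[.944,.33]*1000,1))
E
python3 -c "
from p import *
st()"
```

```text
4.65 [0.5837 0.0026 0.0791] [ 2.789e+00 -1.000e-03  3.330e-01] [-0.11  0.64 -0.21]
along -53.7 lat 1.0
```

Emit:
{"fn": "move_arm", "kwargs": {
  "increments": [
    [14, -1, 2.8, -0.6, 0, 0, 0],
    [14, 0, 3.8, 1.4, 0, 0, 0],
    [14, 0, 3.8, 1.4, 0, 0, 0],
    [14, 0, 3.8, 1.4, 0, 0, 0],
    [14, 0, 0, 0, 0, 0, 0]
  ]
}}

```text
time: 5.28
tool_pos: [0.5882, -0.0128, 0.0813]
tool_rot: [2.789, -0.002, 0.333]
contact_force: [0.3, -0.6, -0.3]
opening: 0.0139
```

```bash
python3 -c "
from p import *
st()"
```

```text
5.28 [ 0.5882 -0.0128  0.0813] [ 2.789e+00 -2.000e-03  3.330e-01] [ 0.25 -0.64 -0.26]
along -37.8 lat 0.1
```

Emit:
{"fn": "move_arm", "kwargs": {
  "increments": [
    [14, 0, 3, 1.8, 0, 0, 0],
    [14, 0, 3, 1.3, 0, 0, 0],
    [14, 0, 0, 0, 0, 0, 0]
  ]
}}

```text
time: 5.65
tool_pos: [0.5905, -0.0196, 0.0803]
tool_rot: [2.789, -0.002, 0.333]
contact_force: [-0.6, 0.9, -0.6]
opening: 0.0139
```

```bash
python3 -W ignore -c "
from p import *
st()
from h import look
look('4',np.array([.6077,-.069]))"
```

```text
5.65 [ 0.5905 -0.0196  0.0803] [ 2.789e+00 -2.000e-03  3.330e-01] [-0.56  0.9  -0.61]
along -30.6 lat 0.1
top pan0 [ 0.6077 -0.069 ] ring [ 0.6077 -0.0679] 110 0.0011 bottle [ 0.6006 -0.0453] cost 23.4 39.9 off mm [-7.  22.6]
side pan0 [ 0.6077 -0.069 ] ring [ 0.6077 -0.069 ] 0 nan bottle [ 0.5998 -0.0472] cost 197.3 190.8 off mm [-7.9 21.8]
```

View pics/top4z.png

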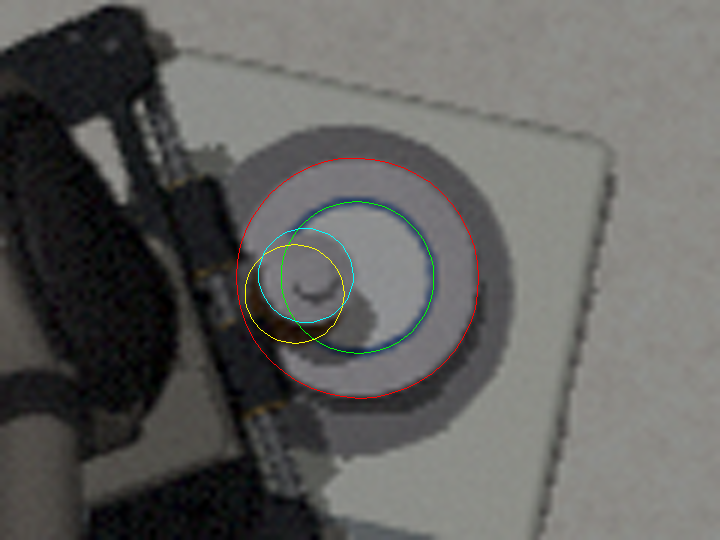

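View pics/side4z.png

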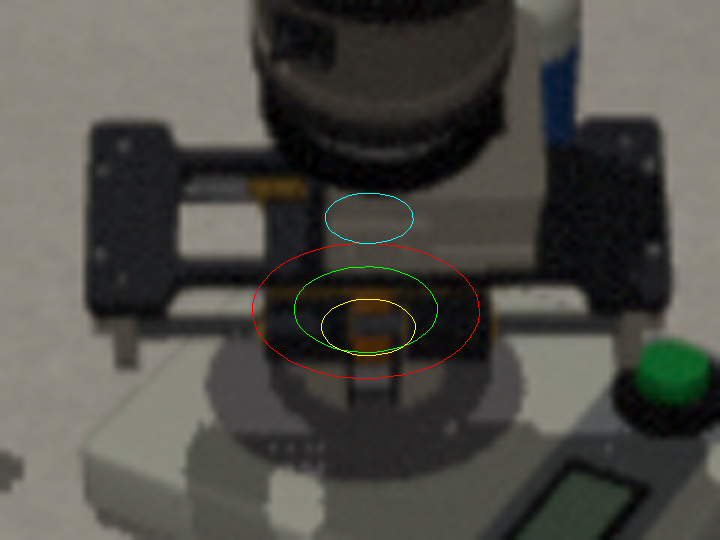

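Emit:
{"fn": "move_arm", "kwargs": {
  "increments": [
    [14, 0, 1.9, 0.7, 0, 0, 0],
    [14, 0, 1.9, 0.7, 0, 0, 0],
    [14, 0, 1.4, 0.5, 0, 0, 0],
    [14, 0, 1.4, 0.5, 0, 0, 0],
    [14, 0, 1.4, 0.5, 0, 0, 0],
    [14, 0, 1.4, 0.5, 0, 0, 0],
    [14, 0, 1.4, 0.5, 0, 0, 0],
    [14, 0, 0, 0, 0, 0, 0]
  ]
}}

```text
time: 6.75
tool_pos: [0.5943, -0.0305, 0.0803]
tool_rot: [2.79, -0.002, 0.333]
contact_force: [-0.3, 0.6, 0.1]
opening: 0.0144
```

```bash
python3 -W ignore -c "
from p import *
st()
from h import look
look('5',np.array([.6077,-.069]))"
```

```text
6.75 [ 0.5943 -0.0305  0.0803] [ 2.79e+00 -2.00e-03  3.33e-01] [-0.32  0.63  0.06]
along -19.0 lat 0.1
top pan0 [ 0.6077 -0.069 ] ring [ 0.6077 -0.0679] 113 0.0011 bottle [ 0.6024 -0.0527] cost 44.0 19.6 off mm [-5.2 15.2]
side pan0 [ 0.6077 -0.069 ] ring [ 0.6077 -0.069 ] 0 nan bottle [ 0.6008 -0.0506] cost 180.6 198.4 off mm [-6.9 18.4]
```

View pics/top5z.png

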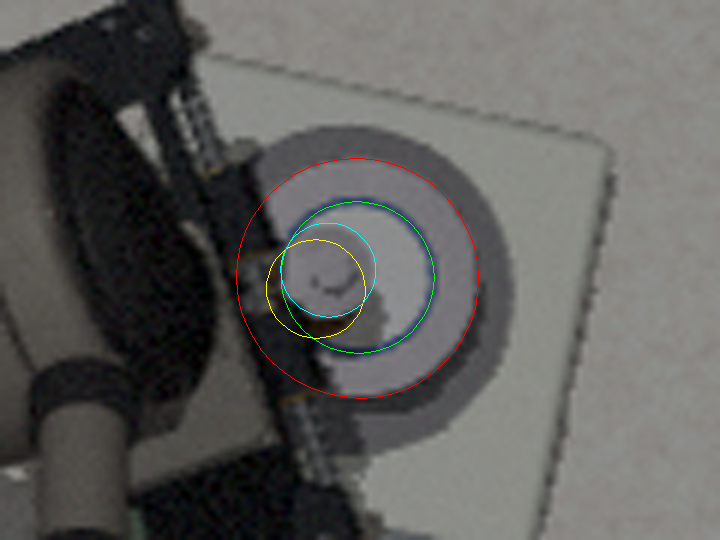

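View pics/side5z.png

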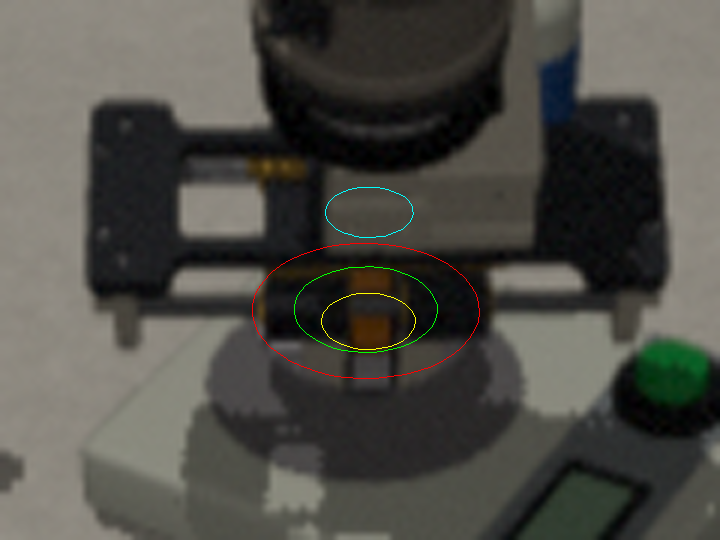

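Emit:
{"fn": "move_arm", "kwargs": {
  "increments": [
    [14, 0, 1.4, 0.5, 0, 0, 0],
    [14, 0, 1.4, 0.5, 0, 0, 0],
    [14, 0, 1.4, 0.5, 0, 0, 0],
    [14, 0, 1.4, 0.5, 0, 0, 0],
    [14, 0, 1.4, 0.5, 0, 0, 0],
    [14, 0, 1.4, 0.5, 0, 0, 0],
    [14, 0, 1.4, 0.5, 0, 0, 0],
    [14, 0, 0, 0, 0, 0, 0]
  ]
}}

```text
time: 7.85
tool_pos: [0.5979, -0.041, 0.0804]
tool_rot: [2.79, -0.001, 0.333]
contact_force: [1.6, 0.4, 0.8]
opening: 0.0139
```

```bash
python3 -W ignore -c "
from p import *
st()
from h import look
look('6',np.array([.6077,-.069]))"
```

```text
7.85 [ 0.5979 -0.041   0.0804] [ 2.79e+00 -1.00e-03  3.33e-01] [1.55 0.43 0.77]
along -8.0 lat -0.0
top pan0 [ 0.6077 -0.069 ] ring [ 0.6077 -0.0679] 99 0.0012 bottle [ 0.6062 -0.063 ] cost 47.8 19.1 off mm [-1.5  4.9]
side pan0 [ 0.6077 -0.069 ] ring [ 0.608 -0.069] 7 0.0005 bottle [ 0.6042 -0.0608] cost 187.1 204.3 off mm [-3.8  8.1]
```

View pics/top6z.png

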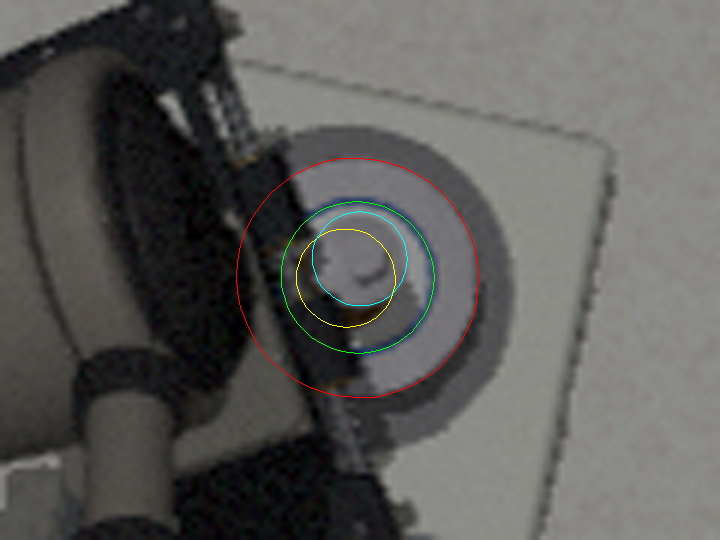

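Emit:
{"fn": "move_arm", "kwargs": {
  "increments": [
    [14, 0, 1.2, 0.4, 0, 0, 0],
    [14, 0, 1.2, 0.4, 0, 0, 0],
    [14, 0, 0, 0, 0, 0, 0]
  ]
}}

```text
time: 8.32
tool_pos: [0.5987, -0.0433, 0.0804]
tool_rot: [2.79, -0.001, 0.333]
contact_force: [-0.0, 1.2, -0.3]
opening: 0.0141
```

```bash
python3 -W ignore -c "
from p import *
st()
from h import look
look('7',np.array([.6077,-.069]))"
```

```text
8.32 [ 0.5987 -0.0433  0.0804] [ 2.79e+00 -1.00e-03  3.33e-01] [-0.03  1.22 -0.32]
along -5.5 lat -0.0
top pan0 [ 0.6077 -0.069 ] ring [ 0.6077 -0.0679] 87 0.0011 bottle [ 0.6074 -0.066 ] cost 47.7 18.5 off mm [-0.3  2. ]
side pan0 [ 0.6077 -0.069 ] ring [ 0.6076 -0.0692] 9 0.0006 bottle [ 0.6073 -0.0637] cost 187.0 203.0 off mm [-0.3  5.4]
```

View pics/top7z.png

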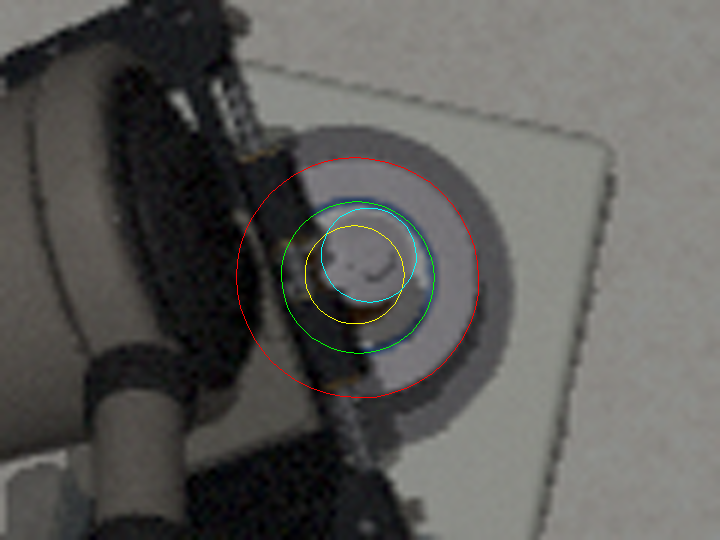

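Emit:
{"fn": "move_arm", "kwargs": {
  "increments": [
    [14, 0, -3.8, -1.4, 0, 0, 0],
    [14, 0, -9.4, -3.4, 0, 0, 0],
    [14, 0, -14, -5.1, 0, 0, 0],
    [14, 0, -19, -6.9, 0, 0, 0],
    [14, 0, -19, -6.9, 0, 0, 0],
    [14, 0, -10, -4, 0, 0, 0],
    [14, 0, 15, -40, 0, 0, 0],
    [14, 0, 15, -40, 0, 0, 0],
    [14, 0, 0, 0, 0, 0, 0]
  ]
}}

```text
time: 9.55
tool_pos: [0.5697, 0.0394, 0.1679]
tool_rot: [2.79, -0.0, 0.337]
contact_force: [-0.6, -0.4, -1.2]
opening: 0.014
```

```bash
python3 -W ignore -c "
from p import *
st()
from h import look
look('8',np.array([.6077,-.069]))"
```

```text
9.55 [0.5697 0.0394 0.1679] [ 2.79  -0.     0.337] [-0.56 -0.44 -1.19]
along -93.2 lat -0.1
top pan0 [ 0.6077 -0.069 ] ring [ 0.6077 -0.0679] 155 0.0012 bottle [ 0.6069 -0.066 ] cost 19.9 36.3 off mm [-0.8  2. ]
side pan0 [ 0.6077 -0.069 ] ring [ 0.6077 -0.0697] 47 0.0012 bottle [ 0.6001 -0.0688] cost 191.0 263.2 off mm [-7.7  0.8]
```

View pics/top8z.png

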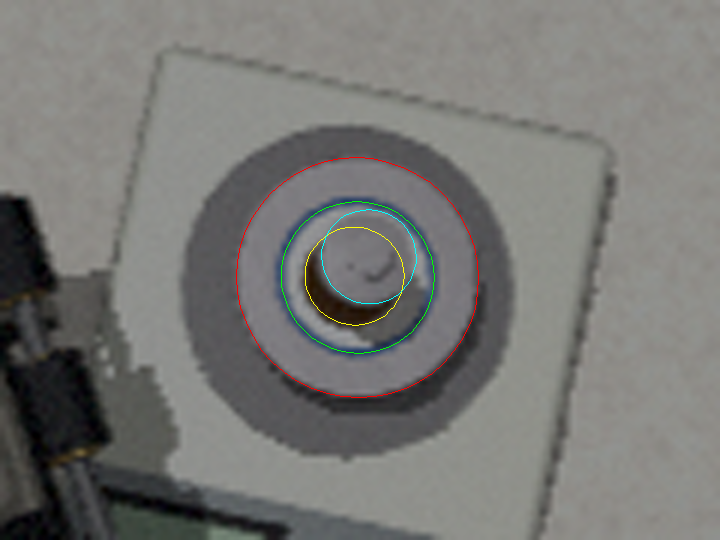

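View pics/side8z.png

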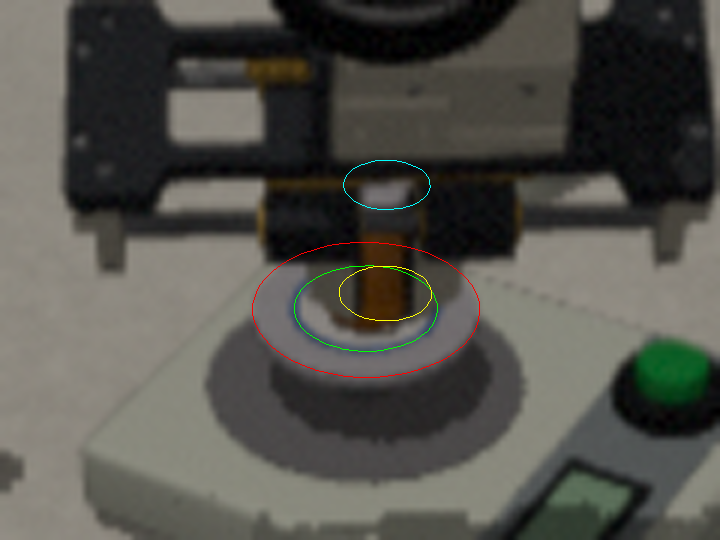

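```bash
python3 -W ignore -c "
from p import *
plan([.50,-.03,.24],rpy(-.5,-.15),9)
"
```

```text
rows 9 t 9.65
[-9.7, 7.3, -6.2] [0.021, -0.022, 0.09]
[-9.1, 8.0, -6.2] [0.021, -0.022, 0.09]
[-8.5, 8.7, -6.1] [0.021, -0.022, 0.09]
[-7.8, 9.3, -6.1] [0.021, -0.022, 0.09]
[-7.1, 9.9, -6.2] [0.021, -0.022, 0.09]
[-6.3, 10.3, -6.2] [0.021, -0.022, 0.09]
[-5.5, 10.7, -6.3] [0.021, -0.022, 0.09]
[-4.7, 11.1, -6.5] [0.021, -0.022, 0.09]
[-3.8, 11.3, -6.6] [0.021, -0.022, 0.09]
```

Emit:
{"fn": "move_arm", "kwargs": {
  "increments": [
    [0, 0, 12, -35, 0, 0, 0],
    [0, -9.7, 7.3, -6.2, 0.021, -0.022, 0.09],
    [0, -9.1, 8, -6.2, 0.021, -0.022, 0.09],
    [0, -8.5, 8.7, -6.1, 0.021, -0.022, 0.09],
    [0, -7.8, 9.3, -6.1, 0.021, -0.022, 0.09],
    [0, -7.1, 9.9, -6.2, 0.021, -0.022, 0.09],
    [0, -6.3, 10.3, -6.2, 0.021, -0.022, 0.09],
    [0, -5.5, 10.7, -6.3, 0.021, -0.022, 0.09],
    [0, -4.7, 11.1, -6.5, 0.021, -0.022, 0.09],
    [0, -3.8, 11.3, -6.6, 0.021, -0.022, 0.09],
    [0, 0, 0, 0, 0, 0, 0]
  ]
}}

```text
time: 11.02
tool_pos: [0.4904, -0.0302, 0.2611]
tool_rot: [2.977, 0.031, -0.525]
contact_force: [-0.2, -0.5, -1.0]
opening: 0.0004
```

```bash
python3 -W ignore -c "
from p import *
st()
plan([.496,-.0915,.16],rpy(-1.35,0),9)
"
```

```text
11.03 [ 0.4904 -0.0302  0.2611] [ 2.977  0.031 -0.525] [-0.24 -0.5  -0.97]
along -53.6 lat -97.9
rows 9 t 11.03
[4.3, 3.7, 11.9] [0.019, -0.004, 0.092]
[4.7, 3.5, 11.8] [0.019, -0.004, 0.092]
[5.0, 3.3, 11.7] [0.019, -0.004, 0.092]
[5.4, 3.0, 11.6] [0.019, -0.004, 0.092]
[5.7, 2.7, 11.5] [0.019, -0.004, 0.092]
[6.0, 2.4, 11.5] [0.019, -0.004, 0.092]
[6.2, 2.0, 11.4] [0.019, -0.004, 0.092]
[6.5, 1.7, 11.3] [0.019, -0.004, 0.092]
[6.6, 1.3, 11.3] [0.019, -0.004, 0.092]
```

Emit:
{"fn": "move_arm", "kwargs": {
  "increments": [
    [0, 4.3, 3.7, 11.9, 0.019, -0.004, 0.092],
    [0, 4.7, 3.5, 11.8, 0.019, -0.004, 0.092],
    [0, 5, 3.3, 11.7, 0.019, -0.004, 0.092],
    [0, 5.4, 3, 11.6, 0.019, -0.004, 0.092],
    [0, 5.7, 2.7, 11.5, 0.019, -0.004, 0.092],
    [0, 6, 2.4, 11.5, 0.019, -0.004, 0.092],
    [0, 6.2, 2, 11.4, 0.019, -0.004, 0.092],
    [0, 6.5, 1.7, 11.3, 0.019, -0.004, 0.092],
    [0, 6.6, 1.3, 8, 0.019, -0.004, 0.092],
    [0, 0, 0, 0, 0, 0, 0]
  ]
}}

```text
time: 12.28
tool_pos: [0.4913, -0.0871, 0.1455]
tool_rot: [3.128, 0.007, -1.355]
contact_force: [-0.7, -0.3, -0.3]
opening: 0.0003
```

```bash
python3 -W ignore -c "
from p import *
st()
plan([.496,-.0915,.09],rpy(-1.35,0),5)
import cv2
for c in ('top','side'):
    r=robot.read_camera(c)['img'][:,:,::-1]
    q=(330,230) if c=='top' else (330,200)
    cv2.imwrite(f'pics/{c}9.png',cv2.resize(r[q[1]-80:q[1]+80,q[0]-110:q[0]+110],None,fx=3.5,fy=3.5))
"
```

```text
12.28 [ 0.4913 -0.0871  0.1455] [ 3.128  0.007 -1.355] [-0.69 -0.28 -0.29]
along 0.4 lat -115.8
rows 5 t 12.28
[1.1, -0.9, 11.1] [0.003, 0.001, -0.001]
[1.1, -0.8, 11.1] [0.003, 0.001, -0.001]
[1.1, -0.8, 11.1] [0.003, 0.001, -0.001]
[1.1, -0.8, 11.1] [0.003, 0.001, -0.001]
[1.1, -0.8, 11.1] [0.003, 0.001, -0.001]
```

View pics/side9.png

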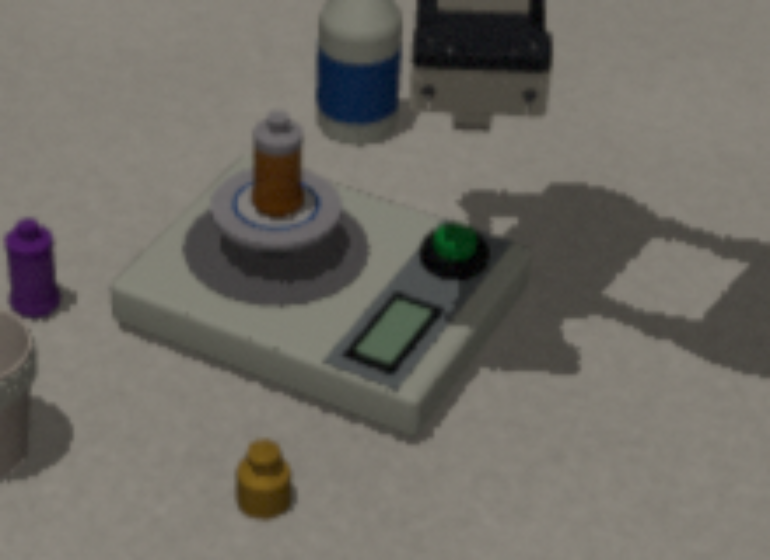

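Emit:
{"fn": "move_arm", "kwargs": {
  "increments": [
    [0, 1.1, -0.9, 11.1, 0.003, 0.001, -0.001],
    [0, 1.1, -0.8, 11.1, 0.003, 0.001, -0.001],
    [0, 1.1, -0.8, 11.1, 0.003, 0.001, 0],
    [0, 1.1, -0.8, 11.1, 0.003, 0.001, 0],
    [0, 0, 0, 6, 0, 0, 0],
    [0, 0, 0, 0, 0, 0, 0]
  ]
}}

```text
time: 13.12
tool_pos: [0.4962, -0.0895, 0.0921]
tool_rot: [3.141, 0.002, -1.346]
contact_force: [0.3, 0.2, -0.3]
opening: 0.0005
```

```bash
python3 -W ignore -c "
from p import *
from h import look
st()
look('10',np.array([.6077,-.069]))
import cv2
r=cv2.imread('pics/side10.png');cv2.imwrite('pics/side10c.png',cv2.resize(r[120:260,240:440],None,fx=4,fy=4,interpolation=cv2.INTER_CUBIC))
plan([.496,-.0915,.07],rpy(-1.35,0),2)
"
```

```text
13.12 [ 0.4962 -0.0895  0.0921] [ 3.141e+00  2.000e-03 -1.346e+00] [ 0.29  0.24 -0.25]
along 4.3 lat -112.0
top pan0 [ 0.6077 -0.069 ] ring [ 0.6077 -0.0679] 131 0.0011 bottle [ 0.6069 -0.0655] cost 19.7 35.7 off mm [-0.8  2.4]
side pan0 [ 0.6077 -0.069 ] ring [ 0.6077 -0.0699] 65 0.0012 bottle [ 0.6068 -0.0686] cost 13.6 226.2 off mm [-1.   1.3]
rows 2 t 13.22
[0.9, 0.5, 11.3] [-0.0, 0.001, 0.002]
[0.9, 0.5, 11.3] [-0.0, 0.001, 0.002]
```

View pics/side10c.png

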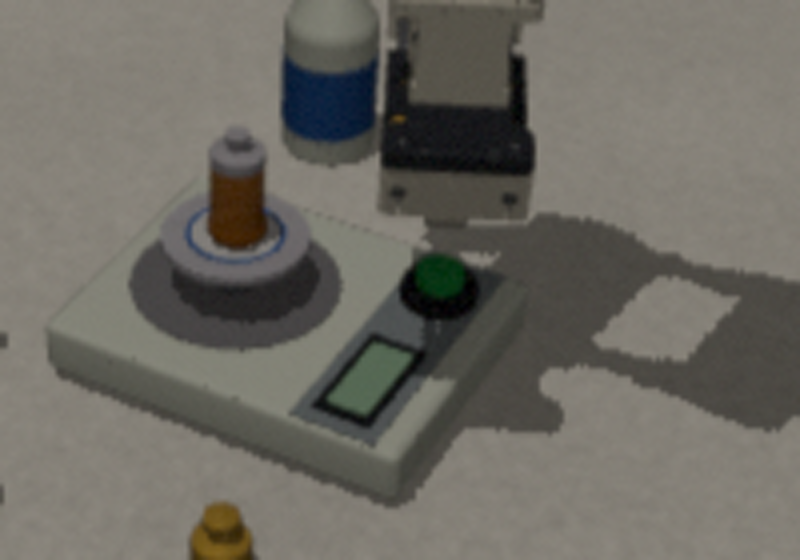

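Emit:
{"fn": "move_arm", "kwargs": {
  "increments": [
    [0, 1, 0.5, 10, 0, 0, 0],
    [0, 1, 0.5, 8, 0, 0, 0],
    [0, 0, 0, 3, 0, 0, 0],
    [0, 0, 0, 0, 0, 0, 0]
  ]
}}

```text
time: 13.72
tool_pos: [0.4963, -0.0921, 0.0706]
tool_rot: [-3.14, 0.001, -1.346]
contact_force: [0.1, -0.5, 0.3]
opening: 0.0002
```

```bash
python3 -W ignore -c "
from p import *
st()
import cv2
r=robot.read_camera('side')['img'][:,:,::-1];cv2.imwrite('pics/side11c.png',cv2.resize(r[120:260,240:440],None,fx=4,fy=4,interpolation=cv2.INTER_CUBIC))
"
```

```text
13.72 [ 0.4963 -0.0921  0.0706] [-3.140e+00  1.000e-03 -1.346e+00] [ 0.12 -0.48  0.26]
along 6.7 lat -112.8
```

View pics/side11c.png

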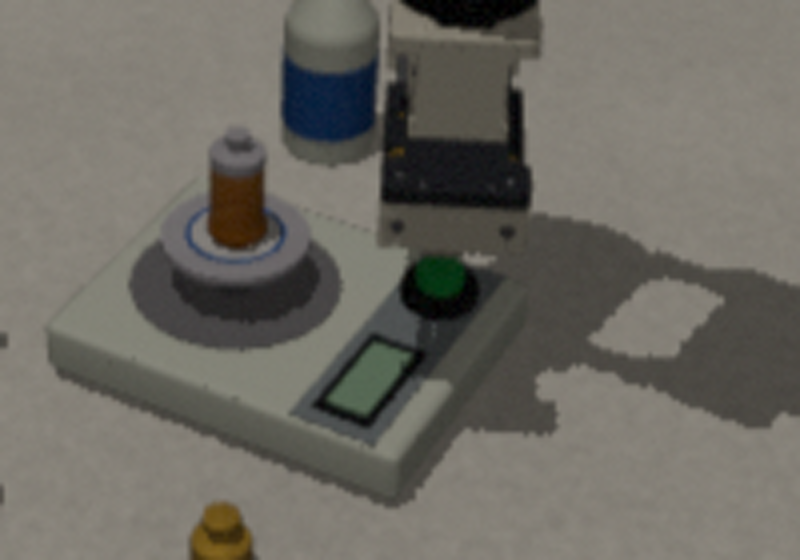

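Emit:
{"fn": "move_arm", "kwargs": {
  "increments": [
    [0, 0, 0, 4, 0, 0, 0],
    [0, 0, 0, 4, 0, 0, 0],
    [0, 0, 0, 3, 0, 0, 0],
    [0, 0, 0, 0, 0, 0, 0]
  ]
}}

```text
time: 14.28
tool_pos: [0.4968, -0.0922, 0.0597]
tool_rot: [-3.139, 0.0, -1.346]
contact_force: [-0.4, 0.8, 3.8]
opening: 0.0002
```

```bash
python3 -W ignore -c "
from p import *
st()
import cv2
for c in ('top','side'):
    r=robot.read_camera(c)['img'][:,:,::-1];cv2.imwrite(f'pics/{c}12c.png',cv2.resize(r[120:300,240:440],None,fx=3.3,fy=3.3,interpolation=cv2.INTER_CUBIC))
"
```

```text
14.28 [ 0.4968 -0.0922  0.0597] [-3.139  0.    -1.346] [-0.44  0.81  3.85]
along 7.0 lat -112.3
```

View pics/side12c.png

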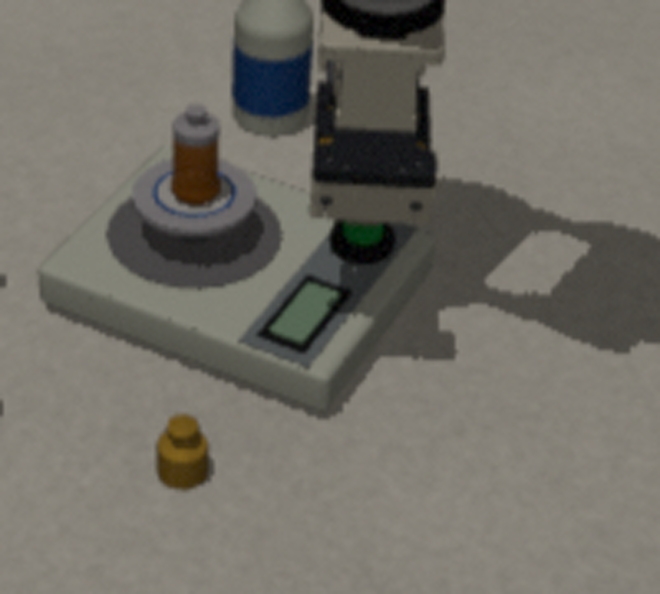

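View pics/top12c.png

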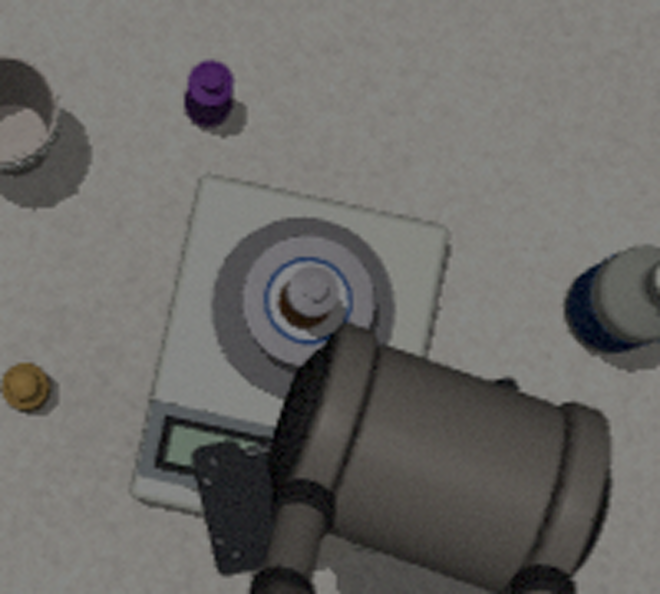

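Emit:
{"fn": "move_arm", "kwargs": {
  "increments": [
    [0, 0, 0, 2, 0, 0, 0],
    [0, 0, 0, 1, 0, 0, 0]
  ]
}}

```text
time: 14.62
tool_pos: [0.4968, -0.0922, 0.0571]
tool_rot: [-3.138, 0.0, -1.346]
contact_force: [-0.9, 0.3, 2.6]
opening: 0.0002
```

Emit:
{"fn": "move_arm", "kwargs": {
  "increments": [
    [0, 0, 0, 2, 0, 0, 0],
    [0, 0, 0, 1, 0, 0, 0]
  ]
}}

```text
time: 14.88
tool_pos: [0.4969, -0.0922, 0.056]
tool_rot: [-3.138, -0.0, -1.346]
contact_force: [-5.9, 0.6, 16.8]
opening: 0.0001
```

Emit:
{"fn": "move_arm", "kwargs": {
  "increments": [
    [0, 0, 0, 0.5, 0, 0, 0],
    [0, 0, 0, 0, 0, 0, 0]
  ]
}}

```text
time: 15.12
tool_pos: [0.4968, -0.0922, 0.0565]
tool_rot: [-3.137, -0.001, -1.346]
contact_force: [-1.6, 0.6, 2.6]
opening: 0.0003
```

```bash
python3 -W ignore -c "
from p import *
st()
import cv2
for c in ('side',):
    r=robot.read_camera(c)['img'][:,:,::-1];cv2.imwrite(f'pics/{c}13c.png',cv2.resize(r[150:220,300:400],None,fx=7,fy=7,interpolation=cv2.INTER_CUBIC))
r=cv2.imread('pics/side0.png');cv2.imwrite(f'pics/side0b.png',cv2.resize(r[150:220,300:400],None,fx=7,fy=7,interpolation=cv2.INTER_CUBIC))
"
```

```text
15.12 [ 0.4968 -0.0922  0.0565] [-3.137e+00 -1.000e-03 -1.346e+00] [-1.6   0.63  2.61]
along 7.0 lat -112.3
```

View pics/side13c.png

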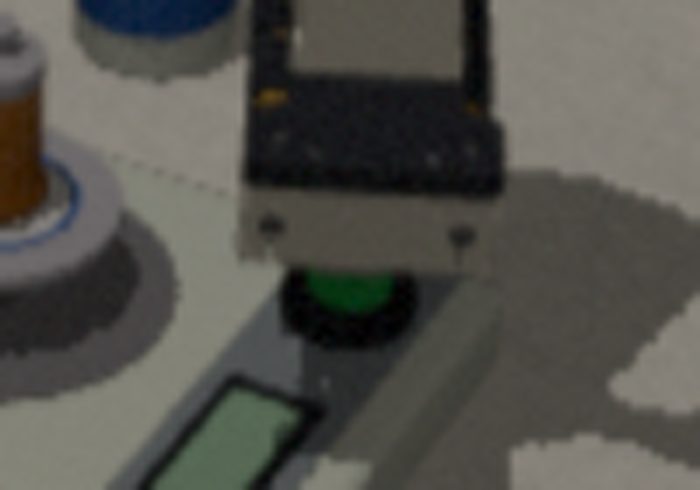

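View pics/side0b.png

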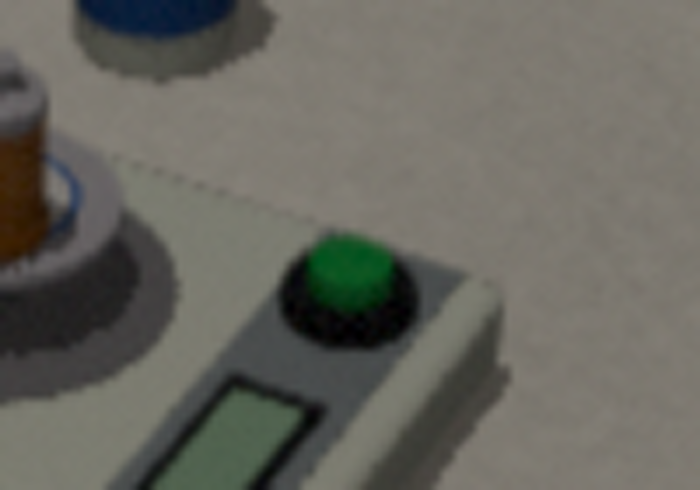

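Emit:
{"fn": "move_arm", "kwargs": {
  "increments": [
    [0, 0, 0, 2.5, 0, 0, 0],
    [0, 0, 0, 3, 0, 0, 0],
    [0, 0, 0, 3, 0, 0, 0]
  ]
}}

```text
time: 15.55
tool_pos: [0.4971, -0.0923, 0.0555]
tool_rot: [-3.135, -0.003, -1.345]
contact_force: [-13.4, 3.8, 38.5]
opening: 0.0003
```

Emit:
{"fn": "move_arm", "kwargs": {
  "increments": [
    [0, 0, 0, -3, 0, 0, 0],
    [0, 0, 0, -8, 0, 0, 0],
    [0, 0, 0, -15, 0, 0, 0],
    [0, 0, 0, -25, 0, 0, 0],
    [0, 0, 0, -30, 0, 0, 0],
    [0, 0, -10, -30, 0, 0, 0],
    [0, 10, 20, -20, 0, 0, 0],
    [0, 20, 30, 0, 0, 0, 0],
    [0, 20, 30, 0, 0, 0, 0],
    [0, 0, 0, 0, 0, 0, 0],
    [0, 0, 0, 0, 0, 0, 0]
  ]
}}

```text
time: 16.92
tool_pos: [0.4391, -0.1581, 0.195]
tool_rot: [-3.131, -0.005, -1.344]
contact_force: [0.7, 0.1, -0.8]
opening: 0.0002
```

```bash
python3 -W ignore -c "
from p import *
from h import look
st()
look('14',np.array([.6077,-.069]))
import cv2
r=cv2.imread('pics/side14.png');cv2.imwrite('pics/side14c.png',cv2.resize(r[90:290,160:420],None,fx=3,fy=3,interpolation=cv2.INTER_CUBIC))
for t in ('cups','squirt','weight'): print(t,[d['rect'] for d in robot.look_for(t,'side')][:2])
"
```

```text
16.93 [ 0.4391 -0.1581  0.195 ] [-3.131 -0.005 -1.344] [ 0.68  0.14 -0.8 ]
along 50.2 lat -188.5
top pan0 [ 0.6077 -0.069 ] ring [ 0.6077 -0.0679] 150 0.0011 bottle [ 0.6069 -0.065 ] cost 20.7 34.6 off mm [-0.8  2.9]
side pan0 [ 0.6077 -0.069 ] ring [ 0.6077 -0.0699] 62 0.0012 bottle [ 0.6066 -0.0687] cost 13.4 225.9 off mm [-1.1  1.2]
cups [[194.7, 205.1, 33.4, 50.2]]
squirt [[310.0, 100.3, 23.5, 61.4]]
weight [[286.5, 248.4, 13.9, 21.0]]
```

View pics/side14c.png

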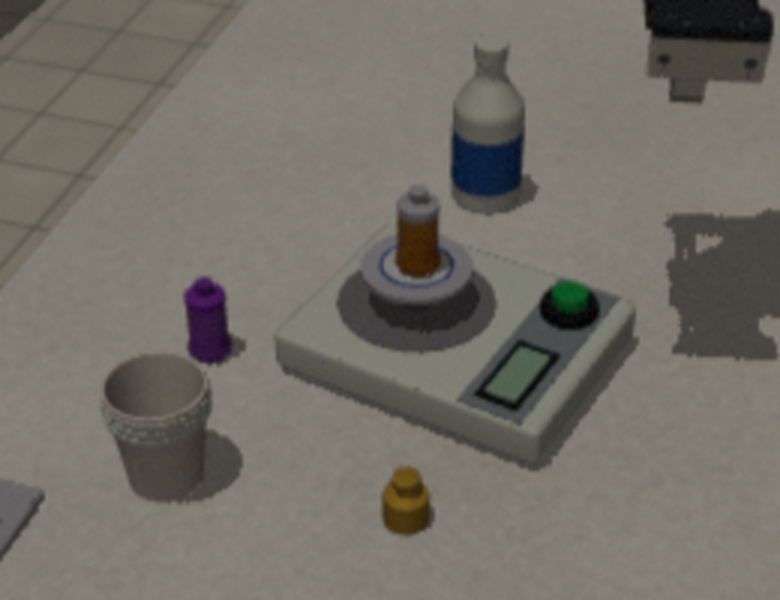

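View pics/top14z.png

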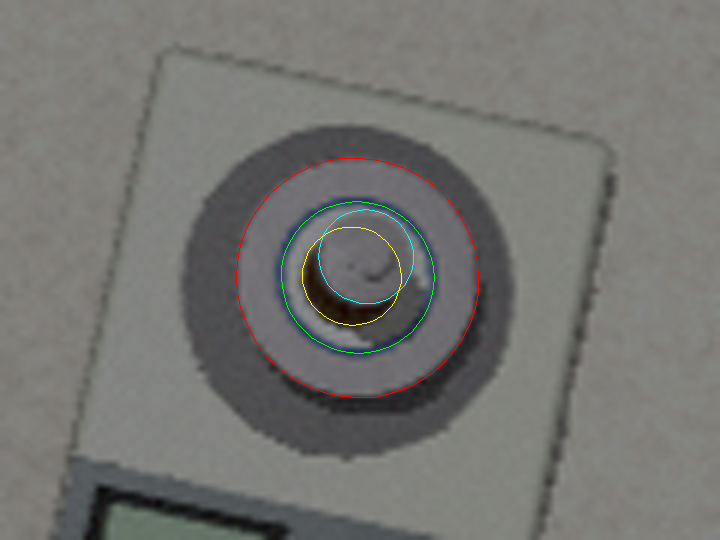

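The bottle stands upright about 2 mm off centre with a clear gap to the ring. The button is back up, the other objects are where they were, and the arm is clear.

```bash
python3 -c "
from cell import robot
print(robot.hand_in())"
```

```text
the job is handed in; nothing more can be done
None
```

I slid the amber bottle about 20 mm to the middle of the pan, then pressed the green button to its stop and let it go. I handed the job in at about 17 s of the 64 s limit, with the arm clear of everything.

- **Moving the bottle:** I used slow low pushes with the fingertips, fixed 14 mm apart and tilted back. I never gripped or lifted it.
- **Bottle position:** The last pictures show it upright inside the blue ring with a gap all round. It is 1.6 mm off centre by the side camera and 3.0 mm by the top camera, against about 8 mm allowed.
- **Button:** The fingers met a hard stop at a height of about 0.056 m. That is about 6 mm below where I estimated contact began, from the pictures and force, so I take it as fully down; I could not read the travel directly. The final picture shows the button back up.
- **Force:** The wrist force peaked at about 41 N (38.5 N vertical) during that press, applied by the fingertips and higher than it needed to be. The 40 N limit is stated for the arm and the gripper's body, and the wrist limit is 120 N.
- **Other objects:** The white bottle and brass weight are where they started in the side view. The detector's box for the cups came out about 5 px different, but in the picture they look unmoved and the arm never went near them.

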